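# Dispense one tube cap and nudge it into the pick-up bay

## Task

Press the dispenser's plunger all the way down once and let it spring back up, so that exactly one cap is pushed out in front. Then, with the fingertips, gently nudge that cap across the worktop until it lies flat and wholly inside the low open-fronted pick-up bay to the left. Only push the cap, do not squeeze or lift it; the other caps stay in the dispenser, and the vial, the beaker and the tape roll stay where they are.

Things in the scene. Friction and masses are not known exactly. Their poses are not given: they have to be found in the camera images.
- dispenser: Grey cap dispenser fixed to the worktop: magazine block at the front (48 x 53 mm in plan, 45 mm high, flat aluminium cover), plunger housing behind it (45 mm high, to x = +110 mm), foot flanges 5 mm high out to y = +-39 mm. Origin: at worktop height under the axis of the stack of three caps, which rest on the bare worktop. -x points out of the outlet, roughly to the robot; z up.
- outlet (a point): Centre of the outlet's lower edge in the dispenser's front face, 24 mm in front of its origin; axes as the dispenser's. A full press pushes the lowest cap out along -x; it stops on the worktop with its centre about 47 mm (more if pressed fast) in front of this point. When the plunger returns, the next cap drops to the bottom.
- plunger_top (a point): Centre of the top of the plunger's round black knob (34 mm across, 10 mm thick): at rest 85 mm above the worktop, 60 mm behind the dispenser's origin (+x of the dispenser). Moves down with the plunger.
- plunger (a joint): Plunger travel in m: 0 up, 0.026 fully down. A spring resists with about 2 N at the top and 7 N at the bottom and brings it back up when let go. It drives the ejector 2.9 times as far forward.
- cap_1: The lowest cap, the one that comes out: white ribbed screw cap, a solid disc 37 mm across the ribs (36 mm without) and 12 mm high, about 15 g. Origin: centre of its underside; z up. Starts inside the dispenser at its origin.
- cap_2: The next cap, same size, stacked on the first (origin at its underside, 12 mm up at the start). Must stay in the dispenser.
- bay_mouth (a point): Middle of the open mouth, at worktop height, of the pick-up bay fixed to the worktop left of the outlet: three aluminium walls 10 mm high and 6 mm thick round bare worktop, 70 mm wide and 56 mm deep inside, open on the side toward the robot's right. +y points into the bay (roughly to the robot's left), x across the mouth.
- vial: Small capped reagent vial, 32 mm across, 58 mm high, loose bystander; origin at the centre of its underside.
- glass_beaker: Glass beaker, 69 mm across, 91 mm high, loose bystander; origin at the centre of its underside.
- tape_roll: Roll of tape lying flat, 72 mm across, 19 mm high, loose bystander; origin at the centre of its underside.

How it is judged:
By the outcome, as a careful person would: the job done as asked, in the order asked, and still so for the second after the job is handed in, with the robot touching nothing.
It also fails if it takes over 72 s, if anything falls off the work surface, if the arm or the gripper's body presses on something with over 40 N, if the wrist force passes 120 N, or if a joint passes its speed limit or range.

## Robot

A 7-joint arm with a two-finger parallel gripper is mounted at the origin on a cart in front of the work surface, level with it; the furniture and walls round the work are solid. World frame = base frame: x ahead of the robot, y to its left, z up, the work surface at z = 0. Lengths are in m, angles in rad, forces in N, time in s.
With the tool pointing down it reaches from about 0.35 to 0.9 m from the base axis. Payload 7.2 kg.
Tool frame: the origin (TCP) lies between the finger pads; the fingertips stand 14 mm ahead of it and the grasp point (between the pads) lies 5 mm behind it (r.nose_length is the z of the fingertips in the tool frame, in m); z points along the fingers, y is the line along which they close (so a half turn about z gives the same grasp; the last joint's range is limited). The gripper opens to 85 mm and grips with 20 to 120 N. Pads are 22 mm wide; open, the fingers measure 114 mm over their backs; the gripper's body (76 mm by 85 mm) begins 54 mm behind the grasp point. The pads swing forward as they close: fully open they stand 13 mm farther back than shut.
Start: joints at [-0.068, 0.411, -0.013, 1.596, 0.006, 1.134, -0.082], TCP at [0.625, -0, 0.213] pointing down, gripper open.
Joint ranges: [-2.95, 2.95], [-0.29, 1.99], [-1.47, 1.44], [0.14, 2.54], [-1.03, 4.17], [0.13, 1.85], [-2.86, 2.86]. Speed limits (rad/s): [2.39, 2.39, 3.01, 3.01, 3.14, 3.14, 3.14].

## Interface

Orientations are given as a rotation vector (axis times angle).
In Python, from rig import r, optics, finish_job gives the robot as it stands. The module is installed in compiled form; this text tells all that it offers.
- The arm moves only by the tool play_rows, never from a script. Its arguments are lists of equal length, an entry for each row: "delta_pos": the shift along the world's x, y, z in mm, a list of three; "turn": the turn, a rotation vector about the world's x, y, z in rad, a list of three. In form: {"delta_pos": [[x, y, z], ...], "turn": [[rx, ry, rz], ...]}. A call has exactly 5 rows; each row shifts and turns the commanded pose from where the row before left it; what a row does not reach is not made up. A row lasts 1/12 s, in which the tool goes at most 41.7 mm and 7.16 degrees, less where a joint would pass 70% of its speed; a pose out of reach is approached as far as the arm can. A call is refused whole if a number of a shift passes 41.7 or a number of a turn 0.125, either way. A call with a gripper value outside its range is refused whole. "jaw" is the finger opening in mm, from 0 to 85.4, set as the call begins (left out, the last holds). The fingers move at their own pace and stop on an object; the grip force is fixed at half the most. Time passes only in rows, so rows that do not move let the fingers close, or fill a call up. It gives the time, the measured TCP pose, the force, the opening and the grip force at its end, in the units of the state.
- r.observe(): the state, without advancing time (a new reading comes with each control period).
- optics.camera(name): name is "scene" or "side" or "wrist"; returns the picture (480x640x3 uint8, red, green, blue); there is no depth.
- optics.camera_info(name): a dict with "fx", "fy", "cx", "cy" (pixels), "k1" (the pictures are not rectified: a ray, as slopes to the right and down, at radius r is drawn at 1 + k1 r^2 times it, then the intrinsics apply), "extrinsics" (4x4, takes a point from camera to world coordinates); the wrist camera has in their place "T_tool_cam" (4x4, takes a point from camera to tool coordinates, whose origin is the TCP and whose axes are the flange's). Camera axes: x right, y down, z forward; pixel columns grow to the right and rows downward; lengths in m; the calibration is good to about 2 mm. A picture is of the moment at which its call begins: read the wrist's pose just before it. camera_info takes no time and is no camera call.
- finish_job(): hands the job in; it is judged then, once.
The state is a dict: "time": time; "q": joint angles; "dq": joint speeds; "tau": joint torques, N m; "tcp_pos": TCP position; "orientation": TCP orientation; "ft_force": force on the tool from outside, world axes, zero at the start; "torque": the same for the moment, N m; "width": finger opening in m; "finger_force": force on a finger pad.
Only numpy, scipy, OpenCV 4.12 (cv2) and the standard library are available. Lean on these libraries where they do the work, as an engineer would, in place of code of your own. Each camera call takes 0.05 s, during which the arm holds its last target. There are 200 camera calls.

## Working session

There is one attempt and no reset: what is moved stays moved. The work goes in short steps, Python scripts to look and compute and a tool call to move; the robot and the scene stay as the last step left them, time stands still between calls to the robot, and variables do not carry over. Pictures are saved under pics/ and viewed, at most 10 in all, crops included, and the job is handed in when it is done.

Besides the shell and the picture viewer there is one more tool, called after "Emit:" as name(argument=value, ...) on one line, values as JSON. play_rows: Moves the arm, as the interface text tells. Its arguments: {"type":"object","properties":{"delta_pos":{"type":"array","items":{"type":"array","items":{"type":"number"}}},"turn":{"type":"array","items":{"type":"array","items":{"type":"number"}}},"jaw":{"type":"number"}},"required":["delta_pos","turn"]}

```bash
mkdir -p pics; cat > h.py <<'E'
import numpy as np, cv2
from rig import r, optics, finish_job
from scipy.spatial.transform import Rotation as R
def cam(name):
    i=optics.camera_info(name)
    if 'extrinsics' in i: T=np.array(i['extrinsics'])
    else:
        s=r.observe(); B=np.eye(4); B[:3,:3]=R.from_rotvec(s['orientation']).as_matrix(); B[:3,3]=s['tcp_pos']
        T=B@np.array(i['T_tool_cam'])
    return i,T
def snap(name,fn):
    c=cam(name); im=optics.camera(name); cv2.imwrite('pics/'+fn,im[:,:,::-1]); return im,c
def p2w(c,u,v,z=0.):
    i,T=c; d=np.array([(u-i['cx'])/i['fx'],(v-i['cy'])/i['fy']]); x=d.copy()
    for _ in range(20): x=d/(1+i['k1']*(x@x))
    w=T[:3,:3]@np.array([x[0],x[1],1]); o=T[:3,3]
    return o+w*(z-o[2])/w[2]
def w2p(c,P):
    i,T=c; p=T[:3,:3].T@(np.array(P)-T[:3,3]); x=p[:2]/p[2]; x=x*(1+i['k1']*(x@x))
    return np.array([x[0]*i['fx']+i['cx'],x[1]*i['fy']+i['cy']])
E
python3 - <<'E'
from h import *
for n in ('scene','side','wrist'):
    im,c=snap(n,n+'0.png'); print(n,np.round(c[1],3).tolist(),c[0]['fx'],c[0]['k1'])
s=r.observe(); print(s['orientation'],s['time'])
a=cv2.imread('pics/scene0.png');b=cv2.imread('pics/side0.png');
E
```

```text
scene [[-0.691, -0.353, 0.631, -0.01], [-0.723, 0.323, -0.611, 0.469], [0.012, -0.878, -0.479, 0.518], [0.0, 0.0, 0.0, 1.0]] 461.45075687836606 0.03437242885527143
side [[-1.0, 0.018, -0.005, 0.548], [0.013, 0.481, -0.877, 0.889], [-0.013, -0.877, -0.481, 0.605], [0.0, 0.0, 0.0, 1.0]] 491.12126722620553 -0.10320086682662793
wrist [[1.0, -0.001, -0.001, 0.625], [-0.001, -0.949, -0.315, 0.082], [-0.001, 0.315, -0.949, 0.373], [0.0, 0.0, 0.0, 1.0]] 347.2049174040575 0.008008539365804023
[-2.22078591e+00 -2.22094613e+00  1.47083961e-03] 0.15
```

View pics/scene0.png

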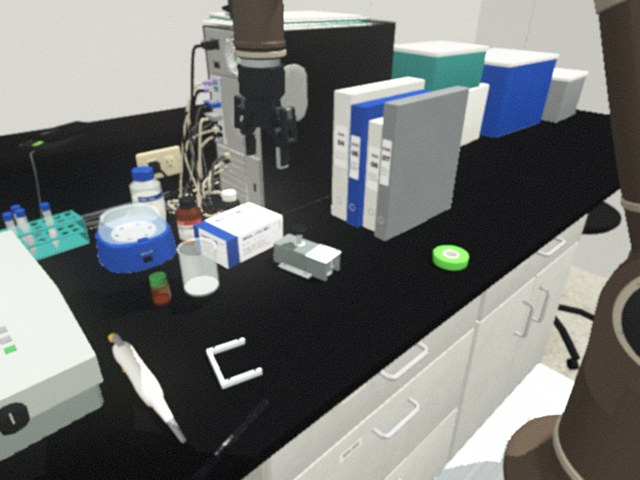

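View pics/wrist0.png

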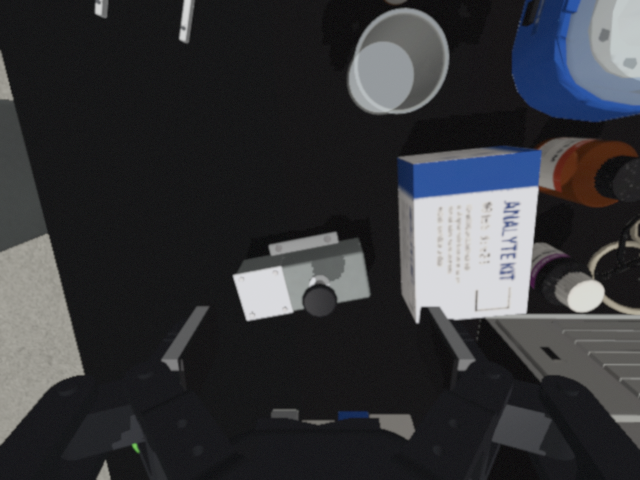

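The scene view shows the dispenser near (307,256), the tape roll at (450,257), the beaker at (199,268), the vial at (160,289) and the bay at (208-262,340-388). In the wrist view the cover corners are (234,274), (281,263), (292,311) and (245,321), and the knob is at (320,300).

```bash
python3 - <<'E'
import cv2
a=cv2.imread('pics/scene0.png')[320:410,180:290]; cv2.imwrite('pics/c.png',cv2.resize(a,None,fx=6,fy=6,interpolation=cv2.INTER_CUBIC))
from h import *
c=cam('wrist')
P=[p2w(c,*p,.045)*1e3 for p in [(234,274),(281,263),(292,311),(245,321)]]
print(np.round(P,1)); print('knob',p2w(c,320,300,.085)*1e3)
s=cam('scene')
print('vial',p2w(s,162,303)*1e3,'beaker',p2w(s,201,290)*1e3,'tape',p2w(s,451,262)*1e3)
E
```

```text
[[ 538.4  -64.5   45. ]
 [ 587.3  -52.3   45. ]
 [ 597.1 -107.6   45. ]
 [ 546.1 -119.8   45. ]]
knob [626.81924258 -73.03206302  85.        ]
vial [691.24805808 202.92874478   0.        ] beaker [679.19027525 129.51531098   0.        ] tape [ 408.73812407 -315.78955903    0.        ]
```

View pics/c.png

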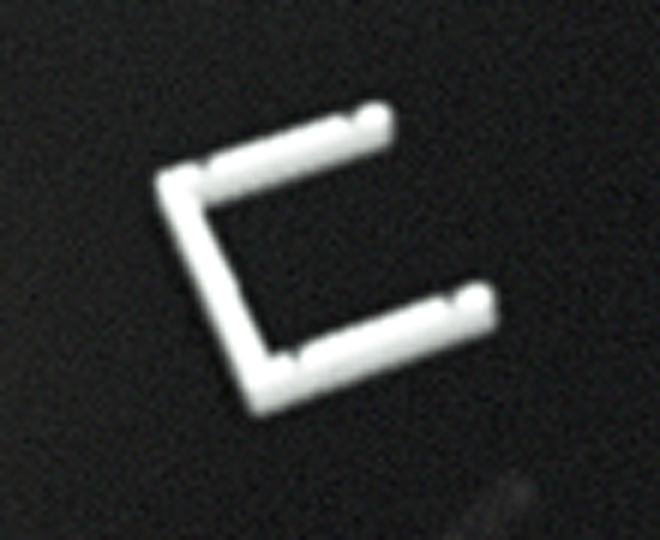

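View pics/side0.png

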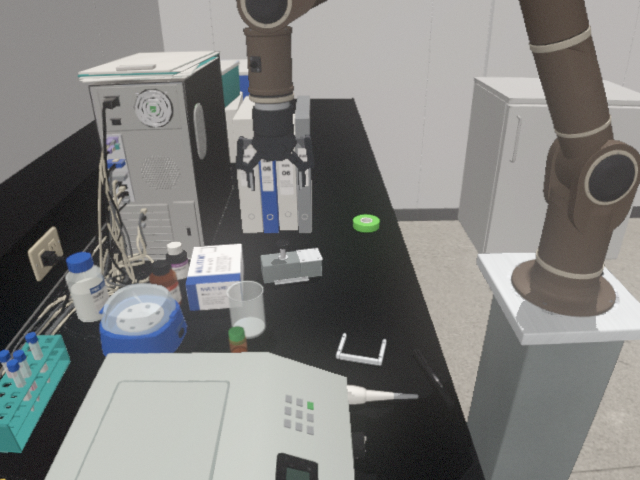

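The side view shows the bay at (337-386,335-362), open toward the dispenser. I'll fit the bay's pose by matching a model silhouette in both views, and check the dispenser yaw.

```bash
cat > fit.py <<'E'
from h import *
from scipy.optimize import minimize
B=[(-41,-35,0,62),(35,41,0,62),(-41,41,56,62)]
def rend(c,p,off,S=4):
    x0,y0,a=p; C,Sn=np.cos(a),np.sin(a); x1,y1,x2,y2=off
    m=np.zeros(((y2-y1)*S,(x2-x1)*S),np.uint8)
    for xa,xb,ya,yb in B:
        q=[]
        for x in(xa,xb):
            for y in(ya,yb):
                for z in(0,.010):
                    q.append((w2p(c,[x0+(C*x-Sn*y)/1e3,y0+(Sn*x+C*y)/1e3,z])+.5-[x1,y1])*S-.5)
        cv2.fillConvexPoly(m,cv2.convexHull(np.round(np.array(q)*16).astype(np.int32)),255,cv2.LINE_AA,4)
    return cv2.resize(m,(x2-x1,y2-y1),interpolation=cv2.INTER_AREA)/255.
E
python3 - <<'E'
from fit import *
V=[]
for n,o in(('scene',(195,330,275,400)),('side',(325,325,398,375))):
    g=cv2.imread(f'pics/{n}0.png',0).astype(float)[o[1]:o[3],o[0]:o[2]]
    if n=='side': pass
    V.append((cam(n),o,np.clip((g-35)/120,0,1)))
def solve(VV):
    f=lambda p:sum(((rend(c,[p[0]/1e3,p[1]/1e3,p[2]/100],o)-g)**2).sum() for c,o,g in VV)
    best=None
    c0=p2w(cam('scene'),240,365)*1e3
    for a in(-30,-10,10,30):
        s=minimize(f,[c0[0],c0[1]-20,a],method='Nelder-Mead',options=dict(initial_simplex=[[c0[0],c0[1]-20,a],[c0[0]+20,c0[1]-20,a],[c0[0],c0[1]+15,a],[c0[0],c0[1]-20,a+20]]))
        if best is None or s.fun<best.fun: best=s
    return best.x,best.fun
print(solve(V)); print(solve(V[:1]),solve(V[1:]))
print(r.nose_length, r.observe()['time'])
E
```

```text
(array([462.37304265, 165.10203708, -26.6932296 ]), np.float64(202.46406910803535))
(array([463.73710513, 164.8433055 , -26.532309  ]), np.float64(29.7461935313341)) (array([460.0987537 , 165.18438961, -27.36121878]), np.float64(87.22949034025375))
0.014 0.15
```

Bay mouth is about (462, 165), with the inward axis at (0.26, 0.97). The knob is at (627, -73). Next I'll close the fingers and move above the knob.

Emit:
play_rows(delta_pos=[[1,-25,-15],[1,-25,-15],[0,-23,-15],[0,0,-15],[0,0,-8]], turn=[[0,0,0],[0,0,0],[0,0,0],[0,0,0],[0,0,0]], jaw=0)

```text
time: 0.57
tcp_pos: [0.6257, -0.0751, 0.1429]
orientation: [-2.224, -2.217, 0.004]
ft_force: [-0.3, 0.6, -0.0]
width: 0.0252
finger_force: 0.0
```

Emit:
play_rows(delta_pos=[[0,0,-5],[0,0,-5],[0,0,-5],[0,0,0],[0,0,0]], turn=[[0,0,0],[0,0,0],[0,0,0],[0,0,0],[0,0,0]])

```text
time: 0.98
tcp_pos: [0.6272, -0.0723, 0.1304]
orientation: [2.22, 2.223, 0.001]
ft_force: [0.1, -0.4, 0.2]
width: -0.0006
finger_force: 0.0
```

```bash
python3 - <<'E'
from h import *
s=r.observe(); print(s['tcp_pos'],s['ft_force'],s['width'])
snap('wrist','w1.png')
E
```

```text
[ 0.62721034 -0.07228249  0.13036125] [ 0.1011581  -0.36324654  0.20365019] -0.0005900683629531208
```

View pics/w1.png

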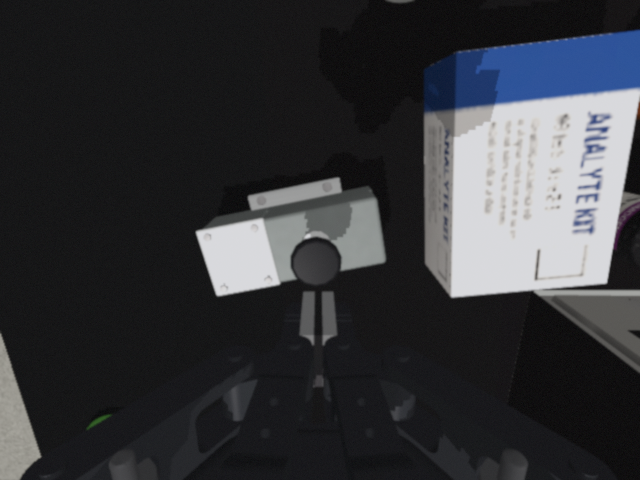

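The knob is at (316,260), and the closed fingertips are in line with it at x≈318. The cover corners are at (197,232), (264,219), (279,283) and (217,295).

```bash
python3 - <<'E'
from h import *
c=cam('wrist'); print(p2w(c,316,260,.085)*1e3)
print(np.round([p2w(c,*p,.045)*1e3 for p in [(197,232),(264,219),(279,283),(217,295)]],1))
E
```

```text
[626.62974895 -73.01458267  85.        ]
[[ 538.2  -66.5   45. ]
 [ 588.4  -56.6   45. ]
 [ 597.5 -108.2   45. ]
 [ 548.3 -118.5   45. ]]
```

Emit:
play_rows(delta_pos=[[0,-1,-5],[0,0,-5],[0,0,-5],[0,0,-5],[0,0,-4]], turn=[[0,0,0],[0,0,0],[0,0,0],[0,0,0],[0,0,0]])

```text
time: 1.45
tcp_pos: [0.6267, -0.074, 0.1052]
orientation: [-2.221, -2.221, 0.001]
ft_force: [0.2, -0.2, -0.4]
width: -0.0002
finger_force: 0.0
```

Emit:
play_rows(delta_pos=[[0,0,-2],[0,0,-2],[0,0,-2],[0,0,-2],[0,0,-2]], turn=[[0,0,0],[0,0,0],[0,0,0],[0,0,0],[0,0,0]])

```text
time: 1.87
tcp_pos: [0.6271, -0.074, 0.096]
orientation: [2.221, 2.221, 0.0]
ft_force: [0.2, 0.3, 0.5]
width: 0.0003
finger_force: 0.0
```

Emit:
play_rows(delta_pos=[[0,0,-2],[0,0,-2],[0,0,-2],[0,0,-2],[0,0,-2]], turn=[[0,0,0],[0,0,0],[0,0,0],[0,0,0],[0,0,0]])

```text
time: 2.28
tcp_pos: [0.627, -0.074, 0.0859]
orientation: [2.221, 2.221, 0.0]
ft_force: [-0.6, -0.2, -0.3]
width: 0.0001
finger_force: 0.0
```

No force yet, so I'll check.

```bash
python3 - <<'E'
from h import *
s=r.observe(); print(s['tcp_pos'],s['ft_force'],s['tau'])
a,c=snap('wrist','w2.png'); b,_=snap('side','s2.png')
m=np.hstack([a[150:390,180:480],cv2.resize(b[215:295,230:330],(300,240),interpolation=cv2.INTER_CUBIC)]); cv2.imwrite('pics/m2.png',m[:,:,::-1])
E
```

```text
[ 0.62702185 -0.07399961  0.08590783] [-0.56955634 -0.23476757 -0.25356968] [-4.43218145e-03 -6.50339198e+01  1.13985691e+00 -2.57486004e+01
  1.09234228e-02  7.72318896e-02  8.32962214e-04]
```

View pics/m2.png

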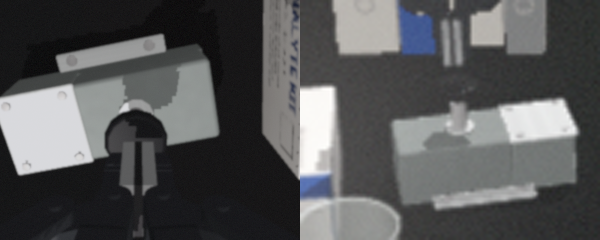

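Left crop: the fingertips overlap the lower part of the knob. Right crop: the tips still look clear of the knob by a small gap. I'll check that against projections.

```bash
python3 - <<'E'
from h import *
c=cam('side')
for P in [(.627,-.074,.085),(.627,-.074,.072),(.627,-.074,.086),(.627,-.074,.1),(.627,-.074,.045)]:
    p=w2p(c,P); print(P,p,(p-[230,215])*3+[300,0])
w=cam('wrist')
for P in [(.627,-.074,.085),(.627,-.074,.072)]: p=w2p(w,P); print(P,p,p-[180,150])
E
```

```text
(0.627, -0.074, 0.085) [280.40244137 241.95133751] [451.20732411  80.85401254]
(0.627, -0.074, 0.072) [280.69337974 247.04956945] [452.08013921  96.14870834]
(0.627, -0.074, 0.086) [280.37995952 241.55675881] [451.13987857  79.67027643]
(0.627, -0.074, 0.1) [280.0636808  235.99626316] [450.1910424   62.98878949]
(0.627, -0.074, 0.045) [281.2897981  257.45469634] [453.86939429 127.36408901]
(0.627, -0.074, 0.085) [317.56083625 291.42073867] [137.56083625 141.42073867]
(0.627, -0.074, 0.072) [317.577572  280.6655292] [137.577572  130.6655292]
```

Emit:
play_rows(delta_pos=[[0,0,-1],[0,0,-1],[0,0,-1],[0,0,-1],[0,0,0]], turn=[[0,0,0],[0,0,0],[0,0,0],[0,0,0],[0,0,0]])

```text
time: 2.8
tcp_pos: [0.6269, -0.074, 0.0819]
orientation: [-2.221, -2.221, 0.0]
ft_force: [-0.5, 0.6, 0.2]
width: -0.0
finger_force: 0.0
```

```bash
python3 - <<'E'
from h import *
s=r.observe(); print(s['tcp_pos'],s['ft_force'])
a,c=snap('scene','sc3.png'); b,d=snap('side','s3.png')
def crop(im,x,y,w,h): return cv2.resize(im[y:y+h,x:x+w],(400,400),interpolation=cv2.INTER_CUBIC)
m=np.hstack([crop(a,255,180,100,100),crop(b,230,200,100,100)]); cv2.imwrite('pics/m3.png',m[:,:,::-1])
t=np.array(s['tcp_pos'])
for cc,(x,y),o in((c,(255,180),0),(d,(230,200),400)):
    for P in [t-[0,0,.014],t,t*[1,1,0]+[0,0,.085],(.6266,-.073,.085),(.6266,-.073,.045),(.538,-.066,.045)]: print(np.round(P,3),np.round((w2p(cc,P)-[x,y])*4+[o,0]))
E
```

```text
[ 0.62689211 -0.07398417  0.08187775] [-0.52836944  0.56672024  0.20383833]
[ 0.627 -0.074  0.068] [174. 218.]
[ 0.627 -0.074  0.082] [173. 194.]
[ 0.627 -0.074  0.085] [173. 189.]
[ 0.627 -0.073  0.085] [172. 190.]
[ 0.627 -0.073  0.045] [173. 258.]
[ 0.538 -0.066  0.045] [282. 329.]
[ 0.627 -0.074  0.068] [603. 195.]
[ 0.627 -0.074  0.082] [602. 173.]
[ 0.627 -0.074  0.085] [602. 168.]
[ 0.627 -0.073  0.085] [602. 169.]
[ 0.627 -0.073  0.045] [606. 231.]
[ 0.538 -0.066  0.045] [762. 234.]
```

View pics/m3.png

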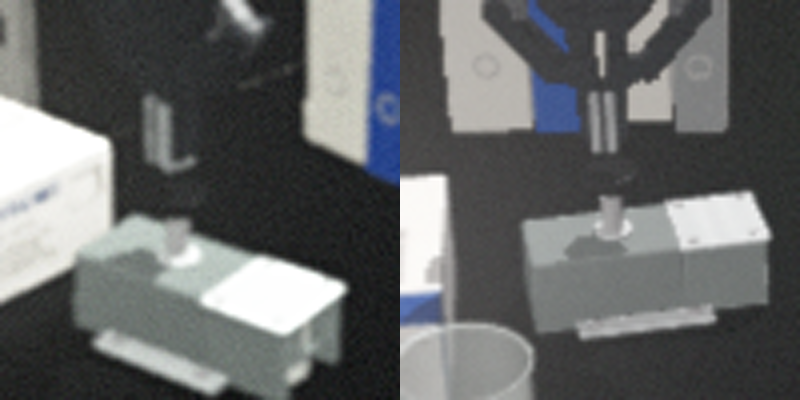

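The tips end up above the knob. They're at about row 152 in the side crop and the knob is at about row 170, so the real tips are roughly 27 mm higher than the nominal figure. The knob also sits about 3 mm further toward -x. I'll shift and keep descending until there is contact.

Emit:
play_rows(delta_pos=[[-3,0,0],[0,0,-2],[0,0,-2],[0,0,-1],[0,0,-1]], turn=[[0,0,0],[0,0,0],[0,0,0],[0,0,0],[0,0,0]])

```text
time: 3.32
tcp_pos: [0.6239, -0.074, 0.0758]
orientation: [-2.221, -2.221, 0.0]
ft_force: [0.3, 0.4, -0.2]
width: -0.0002
finger_force: 0.0
```

Emit:
play_rows(delta_pos=[[0,0,-1],[0,0,-1],[0,0,-1],[0,0,-1],[0,0,-1]], turn=[[0,0,0],[0,0,0],[0,0,0],[0,0,0],[0,0,0]])

```text
time: 3.73
tcp_pos: [0.624, -0.074, 0.071]
orientation: [2.221, 2.221, 0.0]
ft_force: [-0.1, 0.9, 0.9]
width: 0.0001
finger_force: 0.0
```

Emit:
play_rows(delta_pos=[[0,0,-1],[0,0,-1],[0,0,-1],[0,0,-1],[0,0,-1]], turn=[[0,0,0],[0,0,0],[0,0,0],[0,0,0],[0,0,0]])

```text
time: 4.15
tcp_pos: [0.624, -0.074, 0.0661]
orientation: [2.221, 2.221, 0.0]
ft_force: [-1.4, 0.1, 2.2]
width: 0.0
finger_force: 0.9
```

```bash
python3 - <<'E'
from h import *
s=r.observe(); print(s['tcp_pos'],s['ft_force'],s['torque'])
a,c=snap('scene','sc4.png'); b,d=snap('side','s4.png'); 
import cv2
for n,im,o in(('sc',a,(255,180)),('s',b,(230,200))):
    old=cv2.imread('pics/'+('sc3.png' if n=='sc' else 's3.png'))[:,:,::-1]
    D=np.abs(im.astype(int)-old).sum(2); D=D[o[1]:o[1]+100,o[0]:o[0]+100]; ys,xs=np.where(D>120); print(n,ys.min(),ys.max(),xs.min(),xs.max(),len(ys))
def crop(im,x,y,w,h): return cv2.resize(im[y:y+h,x:x+w],(400,400),interpolation=cv2.INTER_CUBIC)
m=np.hstack([crop(a,265,195,80,80),crop(b,240,205,80,80)]); m=np.clip(255*(m/255.)**.5,0,255).astype(np.uint8); cv2.imwrite('pics/m4.png',m[:,:,::-1])
E
```

```text
[ 0.62402596 -0.074002    0.06611938] [-1.36085641  0.12740965  2.21795028] [ 0.03470934  0.16555643 -0.02054244]
sc 0 49 36 67 261
s 0 70 7 79 607
```

View pics/m4.png

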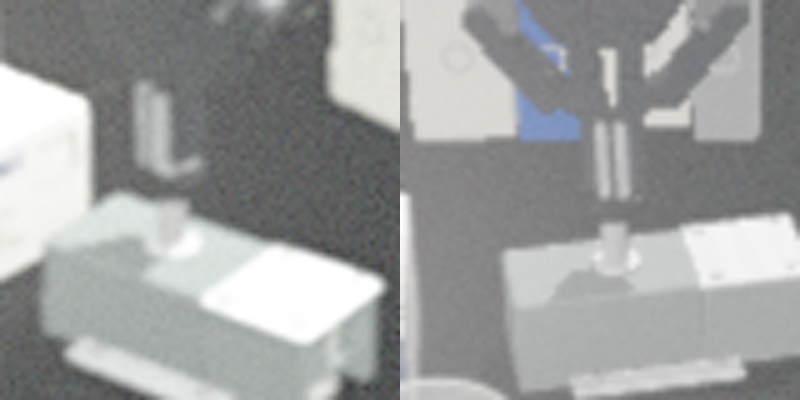

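Contact: 2.2 N at TCP z≈0.066. I'll press on at a steady pace.

Emit:
play_rows(delta_pos=[[0,0,-2],[0,0,-2],[0,0,-2],[0,0,-2],[0,0,-2]], turn=[[0,0,0],[0,0,0],[0,0,0],[0,0,0],[0,0,0]])

```text
time: 4.67
tcp_pos: [0.6242, -0.074, 0.0561]
orientation: [2.221, 2.221, 0.0]
ft_force: [-0.2, -0.7, 4.3]
width: 0.0001
finger_force: 2.3
```

Emit:
play_rows(delta_pos=[[0,0,-2],[0,0,-2],[0,0,-2],[0,0,-1],[0,0,-1]], turn=[[0,0,0],[0,0,0],[0,0,0],[0,0,0],[0,0,0]])

```text
time: 5.08
tcp_pos: [0.6242, -0.074, 0.0481]
orientation: [2.221, 2.221, 0.0]
ft_force: [-1.2, -0.0, 5.3]
width: 0.0
finger_force: 3.0
```

Emit:
play_rows(delta_pos=[[0,0,-1],[0,0,-1],[0,0,-1],[0,0,-1],[0,0,0]], turn=[[0,0,0],[0,0,0],[0,0,0],[0,0,0],[0,0,0]])

```text
time: 5.5
tcp_pos: [0.6242, -0.074, 0.0441]
orientation: [2.221, 2.221, 0.0]
ft_force: [-1.7, -0.5, 6.3]
width: 0.0003
finger_force: 3.0
```

Emit:
play_rows(delta_pos=[[0,0,-1],[0,0,-1],[0,0,-1],[0,0,0],[0,0,0]], turn=[[0,0,0],[0,0,0],[0,0,0],[0,0,0],[0,0,0]])

```text
time: 5.92
tcp_pos: [0.6242, -0.074, 0.0413]
orientation: [2.221, 2.221, 0.0]
ft_force: [-1.4, 0.7, 5.7]
width: 0.0001
finger_force: 3.2
```

Emit:
play_rows(delta_pos=[[0,0,-1],[0,0,0],[0,0,0],[0,0,0],[0,0,0]], turn=[[0,0,0],[0,0,0],[0,0,0],[0,0,0],[0,0,0]])

```text
time: 6.33
tcp_pos: [0.6242, -0.074, 0.0409]
orientation: [2.221, 2.221, 0.001]
ft_force: [-3.9, 1.1, 11.9]
width: 0.0001
finger_force: 5.9
```

Bottomed out: 12 N and no further travel. I'll add one small push, then release upward.

Emit:
play_rows(delta_pos=[[0,0,-1],[0,0,0],[0,0,3],[0,0,4],[0,0,5]], turn=[[0,0,0],[0,0,0],[0,0,0],[0,0,0],[0,0,0]])

```text
time: 6.75
tcp_pos: [0.6241, -0.074, 0.0512]
orientation: [2.221, 2.221, 0.0]
ft_force: [-0.8, 0.2, 4.0]
width: -0.0002
finger_force: 1.7
```

Emit:
play_rows(delta_pos=[[0,0,5],[0,0,6],[0,0,8],[0,0,10],[0,0,20]], turn=[[0,0,0],[0,0,0],[0,0,0],[0,0,0],[0,0,0]])

```text
time: 7.17
tcp_pos: [0.6223, -0.0738, 0.0989]
orientation: [-2.219, -2.219, 0.004]
ft_force: [1.0, -0.4, -0.8]
width: 0.0
finger_force: 0.0
```

Emit:
play_rows(delta_pos=[[-20,-20,20],[-30,-20,10],[-30,-20,0],[-30,-20,0],[-15,0,0]], turn=[[0,0,0.06],[0,0,0.06],[0,0,0.04],[0,0,0],[0,0,0]], jaw=20)

```text
time: 7.58
tcp_pos: [0.4949, -0.1588, 0.1307]
orientation: [2.043, 2.386, -0.004]
ft_force: [-0.3, -1.2, 0.3]
width: 0.0198
finger_force: 0.0
```

Emit:
play_rows(delta_pos=[[0,0,0],[0,0,0],[0,0,0],[0,0,0],[0,0,0]], turn=[[0,0,0],[0,0,0],[0,0,0],[0,0,0],[0,0,0]])

```text
time: 8.0
tcp_pos: [0.4999, -0.1533, 0.13]
orientation: [2.035, 2.393, 0.0]
ft_force: [0.3, -0.7, -0.5]
width: 0.0199
finger_force: 0.0
```

```bash
python3 - <<'E'
from h import *
s=r.observe(); print(s['time'],s['tcp_pos'],s['ft_force'],s['width'])
a,c=snap('wrist','w5.png'); b,d=snap('side','s5.png'); e,f=snap('scene','sc5.png')
def crop(im,x,y,w,h): return cv2.resize(im[y:y+h,x:x+w],(267,200),interpolation=cv2.INTER_CUBIC)
m=np.vstack([a,np.hstack([crop(b,240,200,133,100),crop(e,255,170,133,100),np.zeros((200,106,3),np.uint8)])])[60:]
m=m[:600]
cv2.imwrite('pics/m5.png',m[:,:,::-1])
for C in (c,d,f): print(w2p(C,np.array(s['tcp_pos'])))
E
```

```text
8.0 [ 0.49994248 -0.15326998  0.13000391] [ 0.31490853 -0.74238316 -0.45478549] 0.019939364187969946
[316.92517665 291.79099917]
[335.88207684 207.78517773]
[372.48196733 216.04245664]
```

View pics/m5.png

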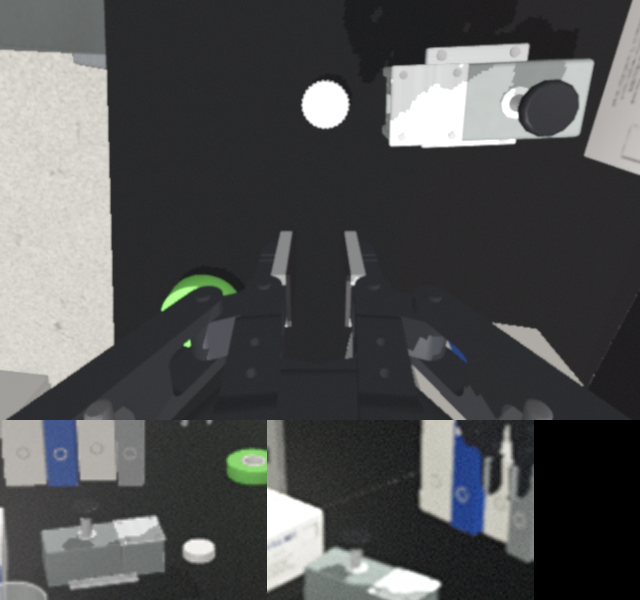

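The cap is out at (325,164) in the wrist image, and the plunger is back up. I'll work out the cap position and the true fingertip depth.

```bash
python3 - <<'E'
from h import *
c=cam('wrist'); a=cv2.imread('pics/w5.png',0)
m=(a>200).astype(np.uint8); m[:,:290]=0;m[:,365:]=0;m[:120]=0;m[210:]=0
ys,xs=np.where(m); u,v=xs.mean(),ys.mean(); print(u,v,xs.max()-xs.min(),ys.max()-ys.min(),p2w(c,u,v,.012)*1e3)
T=np.array(c[0]['T_tool_cam']); print(np.round(T,3))
i=c[0]
for y in(-11,0,11):
  for z in (-40,-30,-20,-10,0,14):
    # tool coords: x lateral pad width, y closing
    P=np.linalg.inv(T)@np.array([y/1e3,.010,z/1e3,1]); P=P[:3]; print(y,z,np.round([P[0]/P[2]*i['fx']+i['cx'],P[1]/P[2]*i['fy']+i['cy']],0),end=' ')
  print()
E
```

```text
324.9558998808105 164.20917759237187 46 46 [ 497.20901444 -101.36588411   12.        ]
[[-0.001 -0.949 -0.315  0.082]
 [ 1.    -0.001  0.     0.   ]
 [-0.001 -0.315  0.949 -0.161]
 [ 0.     0.     0.     1.   ]]
-11 -40 [341. 360.] -11 -30 [339. 345.] -11 -20 [338. 332.] -11 -10 [337. 321.] -11 0 [336. 311.] -11 14 [335. 298.] 
0 -40 [341. 337.] 0 -30 [340. 323.] 0 -20 [339. 312.] 0 -10 [337. 301.] 0 0 [336. 292.] 0 14 [335. 280.] 
11 -40 [342. 313.] 11 -30 [340. 301.] 11 -20 [339. 290.] 11 -10 [338. 281.] 11 0 [337. 272.] 11 14 [335. 262.]
```

Cap centre is (497,-101). The tip offset is consistently about 18–20 mm behind the TCP. I'll descend on the cap's right side, watching the force near the table.

Emit:
play_rows(delta_pos=[[5,0,-30],[0,0,-30],[0,0,-30],[0,0,-20],[0,0,-10]], turn=[[0,0,0],[0,0,0],[0,0,0],[0,0,0],[0,0,0]])

```text
time: 8.57
tcp_pos: [0.5024, -0.1534, 0.0073]
orientation: [-2.034, -2.39, 0.003]
ft_force: [-0.2, 0.5, -0.1]
width: 0.02
finger_force: 0.0
```

Emit:
play_rows(delta_pos=[[0,0,-2],[0,0,-2],[0,0,-2],[0,0,0],[0,0,0]], turn=[[0,0,0],[0,0,0],[0,0,0],[0,0,0],[0,0,0]])

```text
time: 8.98
tcp_pos: [0.5048, -0.1542, 0.0051]
orientation: [2.036, 2.391, 0.001]
ft_force: [0.3, -0.6, 0.8]
width: 0.0197
finger_force: 0.0
```

```bash
python3 - <<'E'
from h import *
s=r.observe(); print(s['tcp_pos'],s['ft_force'],s['width'])
a,c=snap('wrist','w6.png'); b,d=snap('side','s6.png'); e,f=snap('scene','sc6.png')
def crop(im,x,y,w,h): return cv2.resize(im[y:y+h,x:x+w],(400,300),interpolation=cv2.INTER_CUBIC)
g=crop(b,290,190,100,75); h2=crop(e,310,190,100,75)
m=np.vstack([np.hstack([g,h2]),np.hstack([cv2.resize(a,(400,300)),np.zeros((300,400,3),np.uint8)])])
m=np.clip(255*(m/255.)**.5,0,255).astype(np.uint8); cv2.imwrite('pics/m6.png',m[:,:,::-1])
t=np.array(s['tcp_pos'])
for z in(0,.01,.02): print(z,(w2p(d,[t[0],t[1],z])-[290,190])*4,(w2p(f,[t[0],t[1],z])-[310,190])*4+[400,0])
E
```

```text
[ 0.50476326 -0.15419929  0.0051211 ] [ 0.27864613 -0.58325714  0.80044436] 0.01965339127109375
0 [174.77984297 263.81911419] [628.38469344 327.22109754]
0.01 [174.81373177 249.66704031] [629.48012856 310.82333992]
0.02 [174.84723548 235.40018804] [630.58756233 294.26101336]
```

View pics/m6.png

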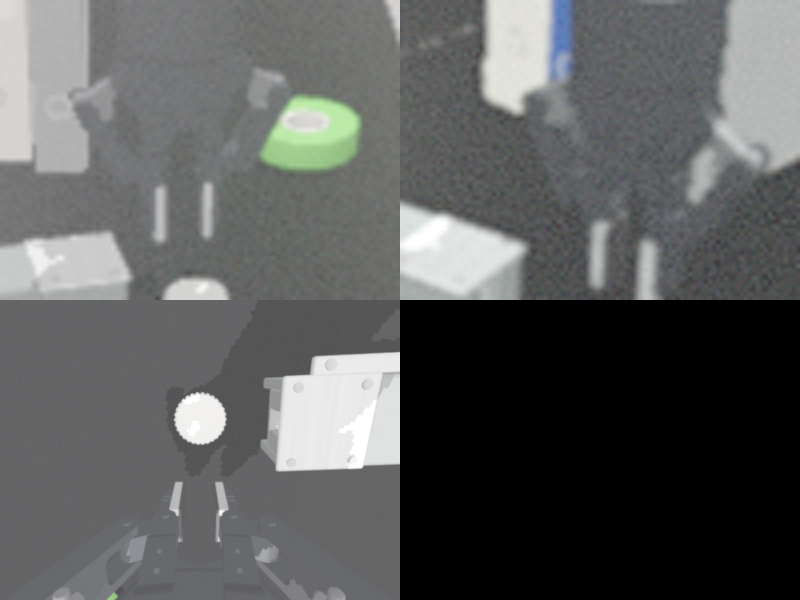

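The tips look about 15 mm above the worktop in both views: side row 241, scene row 289. The cap is straight ahead of the gap. I'll lower a bit more.

Emit:
play_rows(delta_pos=[[0,0,-1],[0,0,-1],[0,0,-1],[0,0,-1],[0,0,0]], turn=[[0,0,0],[0,0,0],[0,0,0],[0,0,0],[0,0,0]])

```text
time: 9.55
tcp_pos: [0.5038, -0.1539, -0.0002]
orientation: [-2.037, -2.392, 0.0]
ft_force: [0.1, -0.6, -0.1]
width: 0.0199
finger_force: 0.0
```

Emit:
play_rows(delta_pos=[[0,0,-1],[0,0,-1],[0,0,-1],[0,0,-1],[0,0,0]], turn=[[0,0,0],[0,0,0],[0,0,0],[0,0,0],[0,0,0]])

```text
time: 9.97
tcp_pos: [0.5039, -0.1539, -0.0041]
orientation: [-2.036, -2.392, 0.0]
ft_force: [0.8, 0.1, 0.0]
width: 0.0202
finger_force: 0.0
```

Emit:
play_rows(delta_pos=[[0,0,-1],[0,0,-1],[0,0,-1],[0,0,0],[0,0,0]], turn=[[0,0,0],[0,0,0],[0,0,0],[0,0,0],[0,0,0]])

```text
time: 10.38
tcp_pos: [0.5039, -0.154, -0.007]
orientation: [-2.037, -2.392, 0.0]
ft_force: [-0.1, -0.2, 0.1]
width: 0.0198
finger_force: 0.0
```

Emit:
play_rows(delta_pos=[[0,0,-1],[0,0,-1],[0,0,-1],[0,0,-1],[0,0,0]], turn=[[0,0,0],[0,0,0],[0,0,0],[0,0,0],[0,0,0]])

```text
time: 10.8
tcp_pos: [0.5038, -0.154, -0.0111]
orientation: [-2.037, -2.392, 0.0]
ft_force: [1.1, -0.3, 0.2]
width: 0.0196
finger_force: 0.0
```

Emit:
play_rows(delta_pos=[[0,0,-1],[0,0,-1],[0,0,-0.5],[0,0,0],[0,0,0]], turn=[[0,0,0],[0,0,0],[0,0,0],[0,0,0],[0,0,0]])

```text
time: 11.22
tcp_pos: [0.504, -0.154, -0.0134]
orientation: [-2.037, -2.392, -0.0]
ft_force: [1.1, 0.7, -0.4]
width: 0.0199
finger_force: 0.0
```

```bash
python3 - <<'E'
from h import *
s=r.observe(); print(s['tcp_pos'],s['ft_force'],s['width'])
a,c=snap('wrist','w7.png'); b,d=snap('side','s7.png')
m=(cv2.cvtColor(a,cv2.COLOR_RGB2GRAY)>150).astype(np.uint8); n,l,st,ce=cv2.connectedComponentsWithStats(m)
for k in range(1,n):
    if st[k,4]>100: print(st[k],ce[k],np.round(p2w(c,*ce[k],.012)*1e3,1))
g=b[190:265,290:390].max(2); 
for row in range(42,66): print(row,g[row,36:58].tolist()) if row>46 else 0
t=np.array(s['tcp_pos'])
for z in(0,.005,.01): print(z,w2p(d,[t[0]-.002,t[1]+.011,z])-[290,190])
E
```

```text
[ 0.50399808 -0.15402313 -0.01342939] [ 1.13373845  0.674202   -0.40439696] 0.019858673688499764
[  459    82   181   215 33241] [557.96447159 195.79675702] [589.1 -84.8  12. ]
[ 276  152   93   92 6504] [321.98723862 198.12115621] [ 497.5 -100.4   12. ]
47 [50, 59, 58, 58, 57, 55, 45, 47, 46, 46, 48, 51, 46, 53, 59, 53, 60, 55, 56, 58, 58, 56]
48 [60, 52, 57, 58, 57, 48, 45, 48, 43, 46, 43, 41, 47, 48, 52, 50, 60, 54, 58, 54, 56, 56]
49 [56, 58, 57, 59, 55, 56, 48, 42, 47, 45, 48, 46, 46, 50, 46, 53, 54, 58, 52, 55, 53, 53]
50 [61, 57, 57, 54, 56, 52, 48, 46, 47, 46, 48, 49, 48, 52, 52, 50, 54, 57, 54, 55, 60, 47]
51 [55, 56, 57, 55, 56, 55, 49, 40, 45, 45, 47, 45, 47, 50, 51, 58, 58, 52, 56, 55, 49, 45]
52 [59, 54, 60, 59, 70, 61, 52, 45, 44, 45, 42, 45, 45, 51, 69, 95, 85, 63, 55, 49, 50, 45]
53 [55, 58, 58, 76, 120, 100, 57, 44, 47, 48, 46, 47, 44, 48, 68, 130, 128, 70, 55, 46, 47, 47]
54 [53, 60, 65, 110, 130, 101, 55, 49, 44, 44, 43, 43, 45, 44, 70, 135, 138, 75, 55, 50, 45, 46]
55 [55, 55, 68, 114, 136, 100, 59, 47, 46, 45, 45, 45, 47, 51, 70, 137, 136, 73, 51, 47, 48, 43]
56 
[... 355 characters left out ...]
36, 137, 76, 55, 49, 45, 50]
60 [51, 54, 66, 117, 137, 100, 58, 51, 47, 42, 47, 47, 44, 47, 67, 135, 135, 73, 52, 50, 42, 40]
61 [55, 61, 63, 113, 135, 100, 57, 46, 43, 47, 38, 46, 46, 48, 69, 135, 137, 72, 55, 48, 46, 48]
62 [50, 57, 71, 113, 135, 101, 58, 44, 47, 41, 46, 43, 46, 43, 71, 135, 133, 73, 56, 49, 40, 45]
63 [48, 56, 63, 115, 136, 103, 57, 47, 45, 49, 51, 44, 43, 51, 72, 134, 137, 70, 47, 44, 46, 42]
64 [51, 56, 70, 113, 135, 102, 54, 46, 44, 41, 43, 45, 44, 45, 68, 132, 133, 70, 47, 42, 45, 44]
65 [43, 53, 82, 127, 136, 98, 54, 47, 45, 45, 46, 43, 40, 46, 63, 118, 120, 61, 38, 45, 42, 46]
0 [45.01432143 68.23272182]
0.005 [45.02133916 66.45755666]
0.01 [45.02834064 64.67513041]
```

The fingertips sit about 5 mm above the worktop, and the cap at (497,-101) is straight ahead. I'll start the gentle push.

Emit:
play_rows(delta_pos=[[0,4,0],[0,4,0],[-0.5,4,0],[-0.5,4,0],[-0.5,4,0]], turn=[[0,0,0],[0,0,0],[0,0,0],[0,0,0],[0,0,0]])

```text
time: 11.73
tcp_pos: [0.5024, -0.1333, -0.0134]
orientation: [-2.036, -2.392, -0.0]
ft_force: [-0.8, 1.4, 0.1]
width: 0.0199
finger_force: 0.0
```

Emit:
play_rows(delta_pos=[[-0.5,3,0],[-0.5,3,0],[-0.5,3,0],[-0.5,3,0],[-0.7,4,0]], turn=[[0,0,0],[0,0,0],[0,0,0],[0,0,0],[0,0,0]])

```text
time: 12.15
tcp_pos: [0.4998, -0.118, -0.0134]
orientation: [2.037, 2.391, -0.0]
ft_force: [0.4, 0.4, -0.4]
width: 0.0201
finger_force: 0.1
```

Emit:
play_rows(delta_pos=[[-0.8,5,0],[-0.8,5,0],[-0.8,5,0],[-0.8,5,0],[-0.8,5,0]], turn=[[0,0,0],[0,0,0],[0,0,0],[0,0,0],[0,0,0]])

```text
time: 12.57
tcp_pos: [0.4957, -0.0924, -0.0134]
orientation: [-2.037, -2.392, -0.0]
ft_force: [0.2, -0.1, 0.2]
width: 0.0201
finger_force: 0.1
```

```bash
cat > cap.py <<'E'
from h import *
s=r.observe(); print(s['time'],np.round(s['tcp_pos'],4),np.round(s['ft_force'],1),s['width'])
import sys
a,c=snap('wrist',sys.argv[1]+'.png')
m=(cv2.cvtColor(a,cv2.COLOR_RGB2GRAY)>150).astype(np.uint8); n,l,st,ce=cv2.connectedComponentsWithStats(m)
for k in range(1,n):
    if st[k,4]>200 and st[k,1]<330: print(st[k],np.round(ce[k]),np.round(p2w(c,*ce[k],.012)*1e3,1))
E
python3 cap.py w8
```

```text
12.5667 [ 0.4957 -0.0924 -0.0134] [ 0.2 -0.1  0.2] 0.020133674834972554
[ 274  215   88   86 5690] [318. 258.] [491.6 -64.1  12. ]
[ 496  236  144   34 3981] [569. 253.] [594.  -45.3  12. ]
[  445   311   195   128 18297] [558. 365.] [610.6 -99.1  12. ]
```

Emit:
play_rows(delta_pos=[[-0.8,5,0],[-0.8,5,0],[-0.8,5,0],[-0.8,5,0],[-0.8,5,0]], turn=[[0,0,0],[0,0,0],[0,0,0],[0,0,0],[0,0,0]])

```text
time: 13.03
tcp_pos: [0.4917, -0.0675, -0.0134]
orientation: [2.037, 2.392, 0.0]
ft_force: [0.3, 0.6, 0.7]
width: 0.0198
finger_force: 0.1
```

Emit:
play_rows(delta_pos=[[-0.8,5,0],[-0.8,5,0],[-0.8,5,0],[-0.8,5,0],[-0.8,5,0]], turn=[[0,0,0],[0,0,0],[0,0,0],[0,0,0],[0,0,0]])

```text
time: 13.45
tcp_pos: [0.4877, -0.0425, -0.0134]
orientation: [-2.037, -2.392, -0.0]
ft_force: [-0.2, 0.3, -0.4]
width: 0.0202
finger_force: 0.1
```

Emit:
play_rows(delta_pos=[[-0.8,5,0],[-0.8,5,0],[-0.8,5,0],[-0.8,5,0],[-0.8,5,0]], turn=[[0,0,0],[0,0,0],[0,0,0],[0,0,0],[0,0,0]])

```text
time: 13.87
tcp_pos: [0.4837, -0.0175, -0.0134]
orientation: [2.037, 2.392, 0.0]
ft_force: [0.1, -0.2, -0.4]
width: 0.0199
finger_force: 0.1
```

Emit:
play_rows(delta_pos=[[-0.8,5,0],[-0.8,5,0],[-0.8,5,0],[-0.8,5,0],[-0.8,5,0]], turn=[[0,0,0],[0,0,0],[0,0,0],[0,0,0],[0,0,0]])

```text
time: 14.28
tcp_pos: [0.4797, 0.0075, -0.0134]
orientation: [2.037, 2.392, 0.0]
ft_force: [-0.6, -0.2, -0.4]
width: 0.0202
finger_force: 0.1
```

Emit:
play_rows(delta_pos=[[-0.8,5,0],[-0.8,5,0],[-0.8,5,0],[-0.8,5,0],[-0.8,5,0]], turn=[[0,0,0],[0,0,0],[0,0,0],[0,0,0],[0,0,0]])

```text
time: 14.7
tcp_pos: [0.4757, 0.0325, -0.0134]
orientation: [2.037, 2.392, 0.0]
ft_force: [-0.3, -0.0, 0.7]
width: 0.0207
finger_force: 0.1
```

Emit:
play_rows(delta_pos=[[-0.8,5,0],[-0.8,5,0],[-0.8,5,0],[-0.8,4,0],[-0.8,3,0]], turn=[[0,0,0],[0,0,0],[0,0,0],[0,0,0],[0,0,0]])

```text
time: 15.12
tcp_pos: [0.4717, 0.0546, -0.0134]
orientation: [2.036, 2.392, 0.0]
ft_force: [-0.0, 0.6, -0.6]
width: 0.0202
finger_force: 0.0
```

```bash
python3 cap.py w9
```

```text
15.1167 [ 0.4717  0.0546 -0.0134] [-0.   0.6 -0.6] 0.020214274407530364
[ 423    0   66   90 2185] [454.  43.] [501.4 169.   12. ]
[ 271  213   95  175 7688] [319. 271.] [469.   76.9  12. ]
```

View pics/w9.png

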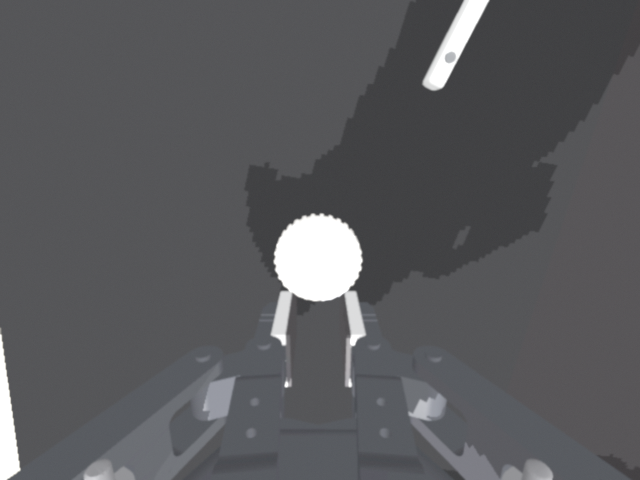

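The cap is centred against the fingertips at (318,258), and the bay's far wall end is at (433,85). I'll push on in a shallow arc, turning the tool to line up with the bay axis.

Emit:
play_rows(delta_pos=[[-1.2,4,0],[-1.2,5,0],[-1.1,5,0],[-1.0,5,0],[-0.9,5,0]], turn=[[0,0,-0.0155],[0,0,-0.0155],[0,0,-0.0155],[0,0,-0.0155],[0,0,-0.0155]])

```text
time: 15.58
tcp_pos: [0.4663, 0.0786, -0.0134]
orientation: [2.13, 2.31, 0.0]
ft_force: [0.1, -0.3, -0.3]
width: 0.02
finger_force: 0.0
```

Emit:
play_rows(delta_pos=[[-0.9,5,0],[-0.8,5,0],[-0.7,5,0],[-0.6,5,0],[-0.5,4,0]], turn=[[0,0,-0.0155],[0,0,-0.0155],[0,0,-0.0155],[0,0,-0.0155],[0,0,-0.0155]])

```text
time: 16.0
tcp_pos: [0.4628, 0.1027, -0.0134]
orientation: [-2.217, -2.226, -0.0]
ft_force: [-0.2, 0.4, 0.4]
width: 0.0198
finger_force: 0.0
```

```bash
cat > bay.py <<'E'
from fit import *
from scipy.optimize import minimize
import sys
s=r.observe(); print(s['time'],np.round(s['tcp_pos'],4),np.round(s['orientation'],3),np.round(s['ft_force'],1))
a,c=snap('wrist',sys.argv[1]+'.png'); g=cv2.cvtColor(a,cv2.COLOR_RGB2GRAY)
m=(g>150).astype(np.uint8); n,l,st,ce=cv2.connectedComponentsWithStats(m)
for k in range(1,n):
    if st[k,4]>200 and st[k,1]<330: print(st[k],np.round(ce[k]))
h=cv2.HoughCircles(cv2.GaussianBlur(g,(5,5),1),cv2.HOUGH_GRADIENT,2,200,param1=100,param2=20,minRadius=36,maxRadius=52)
for x in h[0][:3]: print('circ',x,np.round(p2w(c,x[0],x[1],.012)*1e3,1))
# refine the bay in the wrist view, upper half of the picture
W=np.ones((240,640)); 
if h is not None:
    x=h[0][0]; cv2.circle(W,(int(x[0]),int(x[1])),60,0,-1)
obs=np.clip((g[:240].astype(float)-90)/100,0,1); W[205:]=0
f=lambda p:(((rend(c,[p[0]/1e3,p[1]/1e3,p[2]/100],(0,0,640,240),1)-obs)**2)*W).sum()
p0=np.array([462.5,165,-26.7]); q=minimize(f,p0,method='Nelder-Mead',options=dict(initial_simplex=[p0,p0+[6,0,0],p0+[0,6,0],p0+[0,0,8]]))
print('bay',np.round(q.x,1),f(p0),q.fun)
px,py,pa=q.x[0],q.x[1],q.x[2]/100
if h is not None:
    w=p2w(c,x[0],x[1],.012)*1e3-[px,py,0]; print('cap in bay',w[0]*np.cos(pa)+w[1]*np.sin(pa),-w[0]*np.sin(pa)+w[1]*np.cos(pa))
E
python3 bay.py w10
```

```text
16.0 [ 0.4628  0.1027 -0.0134] [-2.217 -2.226 -0.   ] [-0.2  0.4  0.4]
[ 214    0   48  150 3180] [237.  72.]
[ 286    0  189  201 5795] [411.  66.]
[ 274  214   88   87 5807] [318. 258.]
circ [317.  259.   44.2] [462.7 130.9  12. ]
circ [301.   47.   46.4] [457.  209.8  12. ]
bay [462.1 165.9 -27.6] 1904.1721118800463 1620.6011468665897
cap in bay 10.162668286679855 -33.520534860266956
```

The bay is confirmed at (462.1,165.9), yaw -0.276. The cap is at (10,-33) in bay coordinates. Now the final approach.

Emit:
play_rows(delta_pos=[[-0.6,4.8,0],[-0.5,4.8,0],[-0.4,4.8,0],[-0.3,4.8,0],[-0.2,4.8,0]], turn=[[0,0,-0.025],[0,0,-0.025],[0,0,-0.025],[0,0,-0.025],[0,0,-0.025]])

```text
time: 16.47
tcp_pos: [0.4609, 0.1261, -0.0134]
orientation: [2.352, 2.082, 0.0]
ft_force: [0.2, 0.2, 0.3]
width: 0.02
finger_force: 0.1
```

Emit:
play_rows(delta_pos=[[0,4.8,0],[0.7,4.8,0],[0.7,4.8,0],[0.6,4,0],[0.5,3,0]], turn=[[0,0,-0.025],[0,0,0],[0,0,0],[0,0,0],[0,0,0]])

```text
time: 16.88
tcp_pos: [0.4636, 0.1479, -0.0134]
orientation: [2.376, 2.056, 0.0]
ft_force: [-0.6, 0.3, -0.1]
width: 0.0198
finger_force: 0.1
```

```bash
python3 bay.py w11
```

```text
16.8833 [ 0.4636  0.1479 -0.0134] [2.376 2.056 0.   ] [-0.6  0.3 -0.1]
[ 214  119  219  173 8682] [318. 182.]
[ 271  214   94  133 7239] [318. 268.]
circ [317.  259.   44.2] [467.5 175.9  12. ]
circ [ 95.  181.   50.8] [387.  220.6  12. ]
circ [ 25.  417.   39.4] [313.7 114.4  12. ]
bay [462.3 165.4 -27.1] 402.1647420991926 242.38016078431372
cap in bay 2.1785324931294388 11.524353697379393
```

Emit:
play_rows(delta_pos=[[0.6,4.5,0],[0.6,4,0],[0.5,3.5,0],[0.4,3,0],[0.3,2,0]], turn=[[0,0,0],[0,0,0],[0,0,0],[0,0,0],[0,0,0]])

```text
time: 17.35
tcp_pos: [0.4659, 0.1649, -0.0134]
orientation: [-2.376, -2.055, -0.0]
ft_force: [-0.2, -0.4, -0.7]
width: 0.0205
finger_force: 0.0
```

```bash
python3 bay.py w12
```

```text
17.35 [ 0.4659  0.1649 -0.0134] [-2.376 -2.055 -0.   ] [-0.2 -0.4 -0.7]
[ 218  164  211  162 8326] [320. 223.]
[ 271  214   95  173 7424] [318. 270.]
[   0  287   70  193 6883] [ 23. 400.]
circ [317.  257.   43.6] [470.  193.8  12. ]
circ [ 81.  191.   48.6] [382.6 234.6  12. ]
circ [ 13.  429.   50.8] [307.1 125.2  12. ]
bay [462.2 165.4 -27.1] 267.2724807381776 201.70113740868894
cap in bay -0.14860219746413605 29.444482569064203
```

The cap is at (0,29) in bay coordinates, so it is wholly inside. I'll back straight out, then lift.

Emit:
play_rows(delta_pos=[[-0.6,-4,0],[-1.2,-8,0],[-1.8,-12,0],[-1.8,-12,0],[-1.8,-12,0]], turn=[[0,0,0],[0,0,0],[0,0,0],[0,0,0],[0,0,0]])

```text
time: 17.82
tcp_pos: [0.4581, 0.1143, -0.0134]
orientation: [2.377, 2.053, -0.001]
ft_force: [-0.1, -0.1, 0.1]
width: 0.02
finger_force: 0.0
```

Emit:
play_rows(delta_pos=[[0,0,20],[0,0,30],[0,0,30],[0,0,30],[0,0,20]], turn=[[0,0,0],[0,0,0],[0,0,0],[0,0,0],[0,0,0]])

```text
time: 18.23
tcp_pos: [0.4591, 0.1149, 0.1191]
orientation: [2.378, 2.052, 0.003]
ft_force: [1.2, -0.0, -0.8]
width: 0.0202
finger_force: 0.0
```

Emit:
play_rows(delta_pos=[[0,0,10],[0,0,0],[0,0,0],[0,0,0],[0,0,0]], turn=[[0,0,0],[0,0,0],[0,0,0],[0,0,0],[0,0,0]])

```text
time: 18.65
tcp_pos: [0.4576, 0.1159, 0.1251]
orientation: [-2.376, -2.054, 0.004]
ft_force: [-0.4, 0.7, 0.1]
width: 0.0198
finger_force: 0.0
```

```bash
sed -i 's/minRadius=36,maxRadius=52/minRadius=20,maxRadius=30/; s/,60,0,-1/,32,0,-1/' bay.py; python3 bay.py w13; python3 - <<'E'
from h import *
a=cv2.imread('pics/scene0.png').astype(int); b,c=snap('scene','sc13.png'); b=b[:,:,::-1]
D=(np.abs(a-b).sum(2)>90).astype(np.uint8)
for n,(x,y,w,h) in dict(beaker=(178,235,42,62),vial=(148,270,26,38),tape=(430,243,42,30),bay=(204,335,62,56),knob=(280,215,40,30)).items(): print(n,D[y:y+h,x:x+w].sum())
ys,xs=np.where(D[335:391,204:266]); print(xs.mean()+204,ys.mean()+335,w2p(c,[.470,.194,.006]))
E
```

```text
18.65 [0.4576 0.1159 0.1251] [-2.376 -2.054  0.004] [-0.4  0.7  0.1]
[    0     0   137   220 22623] [ 54. 105.]
[ 263   74  118  100 2436] [319. 110.]
[ 295  105   50   52 1980] [319. 131.]
[ 559  136   81  100 6027] [604. 182.]
[615 253  25  17 231] [631. 260.]
[    0   257   194   223 13508] [ 65. 379.]
[ 611  292   29  135 3245] [625. 357.]
circ [321. 131.  26.] [471.2 191.6  12. ]
circ [199.  427.   28.8] [308.3 -73.4  12. ]
circ [571.  409.   24.4] [ 677.3 -103.3   12. ]
bay [462.5 165.5 -26.8] 27607.48512879662 27556.198526720495
cap in bay 1.5335525226074225 27.53750391189351
beaker 0
vial 124
tape 0
bay 747
knob 499
230.12048192771084 358.8380187416332 [234.35851845 360.77527973]
```

```bash
python3 - <<'E'
from h import *
a=cv2.imread('pics/scene0.png'); b=cv2.imread('pics/sc13.png'); s0=cv2.imread('pics/side0.png'); s,_=snap('side','s13.png'); s=s[:,:,::-1]
def cen(im,x,y,w,h):
    h_=cv2.cvtColor(im[y:y+h,x:x+w],cv2.COLOR_BGR2HSV); m=(h_[...,0]>45)&(h_[...,0]<85)&(h_[...,1]>110)&(h_[...,2]>30); ys,xs=np.where(m); return round(xs.mean()+x,1),round(ys.mean()+y,1),len(xs)
print('scene',cen(a,148,268,26,24),cen(b,148,268,26,24)); print('side',cen(s0,222,320,30,36),cen(s,222,320,30,36))
d=(np.abs(a.astype(int)-b).sum(2)>90)[270:308,148:174]
print('\n'.join(''.join('#' if v else '.' for v in r_) for r_ in d[::2]))
E
```

```text
scene (np.float64(157.2), np.float64(278.9), 213) (np.float64(157.5), np.float64(278.3), 238)
side (np.float64(nan), np.float64(nan), 0) (np.float64(nan), np.float64(nan), 0)
..........................
......###########.........
...###############........
.#################........
.#################........
..........................
..........................
..........................
..........................
..........................
..........................
.....................#....
..........................
..........................
..........................
..........................
..........................
..........................
..........................<stdin>:4: RuntimeWarning: Mean of empty slice.
  ret = ret.dtype.type(ret / rcount)
```

The vial hasn't moved; only the shading on its lid changed. Handing in.

```bash
python3 -c "
from rig import finish_job
print(finish_job())"
```

```text
the job is handed in; nothing more can be done
None
```

I pressed the plunger fully once, it sprang back, and I nudged the one ejected cap flat and wholly into the bay by my measurements, with the bystanders unmoved; it was handed in at about 19 s on the robot's clock, but I viewed 11 pictures against the limit of 10.

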